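# Put the shoe-care kit back in its trays

### The arm

A 6-joint arm with a two-finger parallel gripper is mounted at the origin on the work surface. World frame = base frame: x ahead of the robot, y to its left, z up, the work surface at z = 0. Lengths are in m, angles in rad, forces in N, time in s.
With the tool pointing down it reaches from about 0.25 to 0.725 m from the base axis. Payload 4 kg.
Tool frame: the origin (TCP) lies midway between the tips of the shut fingers; the grasp point (between the pads) lies 19 mm behind it; z points along the fingers, y is the line along which they close (so a half turn about z gives the same grasp; the last joint's range is limited). The gripper opens to 85 mm and grips with 20 to 120 N. Pads are 22 mm wide; open, the fingers measure 114 mm over their backs; the gripper's body (76 mm by 85 mm) begins 54 mm behind the grasp point. The pads swing forward as they close: fully open they stand 13 mm farther back than shut.
Start: joints at [0, 0.241, 0.005, 1.335, 0, 1.571], TCP at [0.5, -0, 0.231] pointing down, gripper open.
Joint ranges: [-2.72, 2.72], [-1.05, 1.87], [-1.09, 1.28], [-1.99, 2.15], [-1.42, 1.44], [-3.14, 3.14]. Speed limits (rad/s): [2.79, 2.79, 3.14, 3.14, 3.14, 3.14].

### API

Orientations are given as a unit quaternion [x, y, z, w].
In Python, from workcell import get_obs, imaging, workorder gives the robot as it stands.
- The arm moves only by the shell command python3 -m jog 'ROWS'. ROWS is a JSON list of rows, 1 to 10 of them, each of 7 numbers: a rotation vector rx, ry, rz in rad, then dx, dy, dz in m, then the finger opening in m; each row is the pose to reach, as a shift and turn from the pose commanded when the command began, along the tool's axes at that moment; what a row does not reach only later rows make up. A row lasts 1/8 s, in which the tool goes at most 0.0625 m and 0.188 rad, less where a joint would pass 70% of its speed; a pose out of reach is approached as far as the arm can. The fingers move at their own pace and stop on an object; the grip force is fixed at half the most. Time passes only in rows, so rows that do not move let the fingers close. It prints the time, the measured TCP pose, the force, the opening and the grip force at its end.
- get_obs(): the state, without advancing time (a new reading comes with each control period).
- imaging.camera(name): name is "scene" or "side" or "wrist"; returns (picture, depth): 420x560x3 uint8, red, green, blue; 420x560 float32, m along the optical axis (not along the pixel's ray), 0 where there is no reading.
- imaging.calibration(name): a dict with "mtx" (3x3 intrinsics, pixels), "k1" (the pictures are not rectified: a ray, as slopes to the right and down, at radius r is drawn at 1 + k1 r^2 times it, then the intrinsics apply), "R" (3x3) and "t" (3): a world point X has camera coordinates R X + t. Camera axes: x right, y down, z forward; pixel columns grow to the right and rows downward; lengths in m; the calibration is good to about 2 mm. A picture is of the moment at which its call begins: read the wrist's pose just before it. calibration takes no time and is no camera call; for the wrist camera it gives the pose at the moment of the call.
- workorder.job_done(): hands the job in; it is judged then, once.
The state is a dict: "clock": time; "joint_pos": joint angles; "joint_vel": joint speeds; "tau": joint torques, N m; "eef_pos": TCP position; "tool_rot": TCP orientation; "ft_force": force on the tool from outside, world axes, zero at the start; "ft_torque": the same for the moment, N m; "grip_width": finger opening in m; "grasp_force": force on a finger pad.
Only numpy, scipy, OpenCV 4.12 (cv2) and the standard library are available. Lean on these libraries where they do the work, as an engineer would, in place of code of your own. Each camera call takes 0.05 s, during which the arm holds its last target. There are 200 camera calls.

### The job

The shoes are polished, so put the kit back in its organiser: the large shine brush in the long rectangular tray, the small brush in the short rectangular tray, the flat polish tin in the wide round dish and the cream jar in the small round dish. Each must lie flat on the floor of its own tray as it stands now (bristles down, lids up); set them down, do not let them fall. Leave the glasses case and the shoe horn where they lie.

Things in the scene. Friction and masses are not known exactly. Their poses are not given: they have to be found in the camera images.
- shine_brush: Large horsehair shoe brush, bristles down: an oval wooden back (128 long x 48 wide, straight sides and half-round ends) from 22 to 44 mm above its underside, over a dark block of bristles about 116 x 38 mm, 22 mm high. 0.10 to 0.19 kg. Origin: centre of the underside (bristle tips). x along its length, y across, z up.
- daub_brush: Small shoe brush of the same make, bristles down: an oval wooden back (84 long x 32 wide) from 20 to 38 mm above its underside, over dark bristles about 72 x 22 mm, 20 mm high. 0.045 to 0.08 kg. Origin: centre of the underside. x along its length, y across, z up.
- polish_tin: Flat round dark-grey polish tin with a brass band and a steel ring on the lid, 66 mm diameter, 27 mm high, 0.08 to 0.15 kg, standing lid up. Origin: centre of the underside, z up.
- cream_jar: Round jar of shoe cream, white glass with a ribbed black screw lid (lid from 31 mm up), 48 mm diameter, 50 mm high, 0.11 to 0.2 kg, standing lid up. Origin: centre of the underside, z up.
- long_tray: Long rectangular pale wooden tray with a cork floor, for the large brush: inside 142 x 64 mm, outside 152 x 74 mm. Floor 5 mm above the surface, rim 13 mm above the surface, walls 5 mm thick; a gripper holding something in it must keep its fingertips above the rim. Does not move. Origin: centre of its underside, on the work surface. x along its length, z up.
- short_tray: Short rectangular pale wooden tray with a cork floor, for the small brush: inside 98 x 46 mm, outside 108 x 56 mm. Floor 5 mm above the surface, rim 13 mm above the surface, walls 5 mm thick; a gripper holding something in it must keep its fingertips above the rim. Does not move. Origin: centre of its underside. x along its length, z up.
- wide_dish: Wide round pale wooden dish with a cork floor, for the tin: inside 88 mm diameter, outside 98 mm. Floor 5 mm above the surface, rim 13 mm above the surface, walls 5 mm thick; a gripper holding something in it must keep its fingertips above the rim. Does not move. Origin: centre of its underside, z up.
- small_dish: Small round pale wooden dish with a cork floor, for the jar: inside 70 mm diameter, outside 80 mm. Floor 5 mm above the surface, rim 13 mm above the surface, walls 5 mm thick; a gripper holding something in it must keep its fingertips above the rim. Does not move. Origin: centre of its underside, z up.
- glasses_case: Black hard glasses case, an oval 158 x 60 mm, 41 mm high, loose: to be left alone. Origin: centre of the underside, x along its length.
- shoe_horn: Polished steel shoe horn lying hollow side down, 156 long x 38 mm wide, 13 mm high, loose: to be left alone. Origin: centre of the underside, x along its length.
Mind the look-alikes: they are no part of the job. What is shaped like the shine_brush but purple, red or turquoise is not meant.

How it is judged:
At the end, for the whole second after the job is handed in: Each thing lies flat (0.08 rad) on the floor of its own tray, centred within 20 mm (brushes) or 15 mm (tin, jar), brushes along their trays within 0.4 rad either way round, all at rest; the glasses case and shoe horn are within 20 mm of where they started (horizontal distance between shine_brush and long_tray below 0.02 m and z of shine_brush in the frame of long_tray between 0.002 and 0.008 m and angle between each of shine_brush, daub_brush, polish_tin, cream_jar's own z axis and vertical below 0.08 rad and linear speed of each of shine_brush, daub_brush, polish_tin, cream_jar below 0.02 m/s and angular speed of each of shine_brush, daub_brush, polish_tin, cream_jar below 0.2 rad/s and angle between the x axis of shine_brush and the x axis of long_tray, either way round below 0.4 rad and horizontal distance between daub_brush and short_tray below 0.02 m and z of daub_brush in the frame of short_tray between 0.002 and 0.008 m and angle between the x axis of daub_brush and the x axis of short_tray, either way round below 0.4 rad and horizontal distance between polish_tin and wide_dish below 0.015 m and z of polish_tin in the frame of wide_dish between 0.002 and 0.008 m and horizontal distance between cream_jar and small_dish below 0.015 m and z of cream_jar in the frame of small_dish between 0.002 and 0.008 m and distance of each of glasses_case, shoe_horn from where it was at the start of the episode below 0.02 m); the robot touches nothing.
It fails at once if a thing of the kit is let fall from more than about 25 mm ((height (world z) of shine_brush above 0.03 m and contact force between shine_brush and anything else below 0.02 N) or (height (world z) of daub_brush above 0.03 m and contact force between daub_brush and anything else below 0.02 N) or (height (world z) of polish_tin above 0.03 m and contact force between polish_tin and anything else below 0.02 N) or (height (world z) of cream_jar above 0.03 m and contact force between cream_jar and anything else below 0.02 N)).
It fails at once if the glasses case or the shoe horn is shifted by more than 20 mm (distance of any of glasses_case, shoe_horn from where it was at the start of the episode above 0.02 m).
It also fails if it takes over 112 s, if anything falls off the work surface, if the arm or the gripper's body presses on something with over 40 N, if the wrist force passes 120 N, or if a joint passes its speed limit or range.

## Working session

There is one attempt and no reset: what is moved stays moved. The work goes in short steps, Python scripts to look and compute and a shell command to move; the robot and the scene stay as the last step left them, time stands still between calls to the robot, and variables do not carry over. Pictures are saved under pics/ and viewed, at most 14 in all, crops included, and the job is handed in when it is done.

```bash
mkdir -p pics
cat > h.py <<'E'
import numpy as np, cv2
from workcell import get_obs, imaging, workorder
def shot(name,fn):
    c=imaging.calibration(name); p,d=imaging.camera(name)
    np.savez(f'pics/{fn}.npz',p=p,d=d,**{k:np.array(v) for k,v in c.items()})
    cv2.imwrite(f'pics/{fn}.png',p[:,:,::-1]); return p,d,c
def load(fn):
    z=np.load(f'pics/{fn}.npz'); return z['p'],z['d'],z
def slopes(c,uv):
    uv=np.atleast_2d(np.array(uv,float)); k=float(c['k1'])
    # model: x_d = x(1+k1 r^2)
    return cv2.undistortPoints(uv[:,None],np.array(c['mtx']),np.array([k,0,0,0,0])).reshape(-1,2)
def onplane(c,uv,z):
    s=slopes(c,uv); R=np.array(c['R']);t=np.array(c['t'])
    o=-R.T@t; r=np.c_[s,np.ones(len(s))]@R
    return o+r*((z-o[2])/r[:,2])[:,None]
def cloud(c,d):
    h,w=d.shape; u,v=np.meshgrid(np.arange(w),np.arange(h))
    s=slopes(c,np.c_[u.ravel(),v.ravel()]); X=np.c_[s,np.ones(len(s))]*d.ravel()[:,None]
    return ((X-np.array(c['t']))@np.array(c['R'])).reshape(h,w,3)
E
python3 - <<'E'
from h import *
for n in ('scene','side'):
    p,d,c=shot(n,n+'0'); print(n,-np.array(c['R']).T@c['t'],c['k1'],c['mtx'])
o=get_obs(); print(o['eef_pos'],o['tool_rot'],o['clock'])
E
```

```text
scene [ 1.00535419 -0.38755023  1.00331163] 0.019232967143436065 [[446.13256348   0.         278.9746449 ]
 [  0.         446.13256348 203.38815827]
 [  0.           0.           1.        ]]
side [-0.32575495 -0.75070874  0.86914062] -0.12133465289269892 [[474.31024933   0.         283.7616705 ]
 [  0.         474.31024933 211.40645157]
 [  0.           0.           1.        ]]
[ 4.99426552e-01 -7.81699737e-06  2.30511737e-01] [ 7.07118700e-01  7.07094228e-01 -6.66694385e-04 -6.72550734e-04] 0.1
```

View pics/scene0.png

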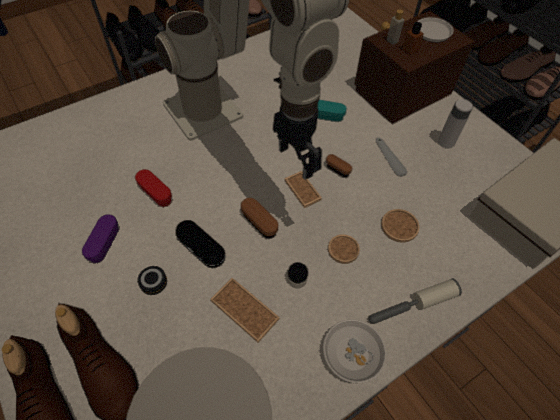

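View pics/side0.png

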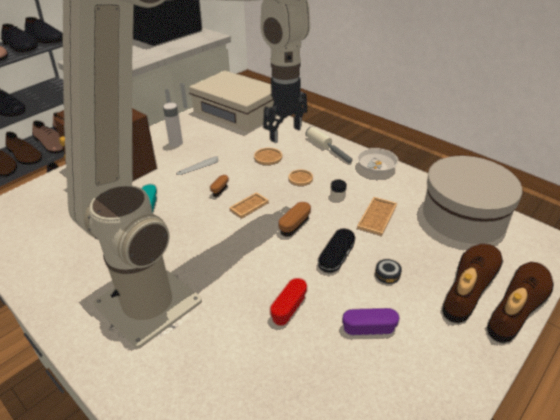

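Scene picture: the shine brush is the brown brush at (259,217). Its look-alikes are red (154,187), purple (100,238) and turquoise (330,111). Only the brown one has a wooden back and fits the description. The other positions are:
- Small brush: (338,165)
- Tin: (152,279)
- Jar: (298,272)
- Long tray: (245,309)
- Short tray: (303,190)
- Wide dish: (400,225)
- Small dish: (344,249)
- Glasses case: (200,243)
- Shoe horn: (391,157)

Next I'll take measurements and an enlarged crop to confirm.

```bash
cat > meas.py <<'E'
from h import *
def hull(P):
    r=cv2.minAreaRect((P[:,:2]*1000).astype(np.float32)); b=cv2.boxPoints(r)
    e=[b[1]-b[0],b[2]-b[1]]; e.sort(key=lambda q:-np.hypot(*q)); a=np.degrees(np.arctan2(e[0][1],e[0][0]))%180
    return np.round(r[0],1),np.round([np.hypot(*q) for q in e],1),round(float(a),1)
if __name__=='__main__':
    for n,B in (('scene0',dict(shine=(232,190,285,242,.036,.052),daub=(322,150,357,180,.03,.046),tin=(130,260,172,300,.02,.034),jar=(283,258,314,290,.042,.058),ltray=(205,274,285,345,.0085,.02),stray=(280,168,325,210,.0085,.02),wdish=(375,204,424,246,.0085,.02),sdish=(322,230,365,268,.0085,.02),case=(170,215,228,272,.01,.06),horn=(372,132,410,180,.005,.03))),):
        p,d,c=load(n); X=cloud(c,d)
        print('table z',np.median(X[300:360,100:120,2]) , np.std(X[225:240,290:310,2]))
        for k,(a,b,e,f,z0,z1) in B.items():
            q=X[b:f,a:e]; m=((q[...,2]>z0)&(q[...,2]<z1)&(d[b:f,a:e]>0)).astype(np.uint8)
            nl,L,S,_=cv2.connectedComponentsWithStats(m); i=1+np.argmax(S[1:,4]); P=q[L==i]
            print(k,len(P),np.round(np.median(P[:,2])*1e3,1),*hull(P))
E
python3 meas.py
python3 - <<'E'
from h import *
p,_,_=load('scene0'); cv2.imwrite('pics/crop1.png',cv2.resize(p[130:330,120:420,::-1],None,fx=2.6,fy=2.6,interpolation=cv2.INTER_CUBIC))
E
```

```text
table z 0.001426411695709669 0.115102103442314
shine 728 43.6 [456.1 -74. ] [128.3  47.2] 7.1
daub 276 37.7 [426.2 212.5] [86.7 37.4] 17.3
tin 583 26.9 [ 462.3 -376.9] [65.2 64.2] 27.9
jar 313 49.5 [644.2 -81.6] [47.9 47.5] 37.1
ltray 446 12.6 [ 640.5 -228.2] [153.3  74.4] 15.8
stray 116 11.8 [445.5  84.1] [75.8 56.5] 174.8
wdish 241 12.4 [666.  235.4] [96.9 96. ] 10.3
sdish 202 12.3 [641.1  66.9] [80.  78.8] 8.4
case 1325 38.8 [ 437.9 -236.7] [155.4  61.8] 16.6
horn 327 8.5 [470.6 375.9] [154.1  37.9] 170.0
```

View pics/crop1.png

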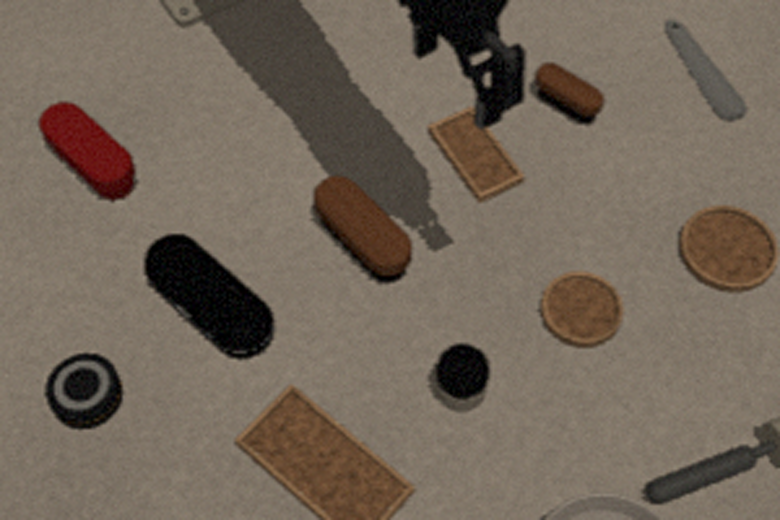

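The crop confirms the brown wooden-backed brush at (363,228) as the shine brush. The small brown brush at (569,92) is the daub brush, and the sizes match. The short tray is partly hidden by the gripper, so I'll measure it from the side view and check for obstacles there too.

```bash
cat > go.py <<'E'
import sys
from h import *
from scipy.spatial.transform import Rotation as Ro
# go.py x y z yaw_deg : tool y axis at world angle yaw, tool down
x,y,z,a=map(float,sys.argv[1:5]); a=np.radians(a)
o=get_obs(); R0=Ro.from_quat(o['tool_rot']); 
Y=np.array([np.cos(a),np.sin(a),0]);Z=np.array([0,0,-1.])
R1=Ro.from_matrix(np.c_[np.cross(Y,Z),Y,Z])
d=R0.inv().apply(np.array([x,y,z])-o['eef_pos']); r=(R0.inv()*R1).as_rotvec()
print('rot',np.round(r,3),'shift',np.round(d,4),'rows>=',round(max(np.linalg.norm(d)/.0625,np.linalg.norm(r)/.188),1),'j',np.round(o['joint_pos'],2),'t',o['clock'])
E
python3 - <<'E'
from h import *; from meas import hull
p,d,c=load('side0'); X=cloud(c,d)
for k,(a,b,e,f,z0,z1) in dict(shine=(273,195,316,240,.036,.052),daub=(205,170,232,198,.03,.046),tin=(370,255,406,288,.02,.034),jar=(325,177,352,203,.042,.058),ltray=(352,193,402,238,.0085,.02),stray=(225,190,272,220,.008,.02),wdish=(250,145,286,168,.0085,.02),sdish=(284,167,316,188,.0085,.02),case=(310,220,360,275,.01,.06),box=(415,150,525,250,.03,.4),purple=(335,300,405,340,.01,.07)).items():
    q=X[b:f,a:e]; m=((q[...,2]>z0)&(q[...,2]<z1)).astype(np.uint8)
    nl,L,S,_=cv2.connectedComponentsWithStats(m); i=1+np.argmax(S[1:,4]); P=q[L==i]
    print(k,len(P),np.round(np.median(P[:,2])*1e3,1),round(P[:,2].max(),3),*hull(P))
E
python3 go.py 0.456 -0.074 0.12 97
```

```text
shine 486 43.2 0.049 [451.2 -73.8] [124.7  50.2] 7.4
daub 161 36.4 0.042 [420.8 210.1] [80.1 30.4] 18.2
tin 395 27.0 0.032 [ 460.3 -378.3] [64.9 63.1] 68.4
jar 139 49.7 0.055 [641.7 -81.6] [48.3 44.9] 52.2
ltray 224 11.9 0.018 [ 639.3 -229.4] [162.3  76.2] 16.6
stray 176 11.3 0.018 [427.  85.] [112.4  60.7] 175.7
wdish 108 11.0 0.016 [662.2 232.8] [101.1  97.8] 14.0
sdish 110 11.6 0.017 [637.8  62.8] [81.1 79.8] 161.2
case 1042 37.8 0.045 [ 433.1 -238.7] [158.9  59.8] 13.2
box 6152 126.7 0.134 [ 815.7 -422. ] [262.2 257.7] 167.3
purple 1232 42.9 0.049 [ 291.6 -438.5] [125.3  52. ] 134.5
rot [-1.000e-03 -2.000e-03 -1.693e+00] shift [-0.074  -0.0432  0.1106] rows>= 9.0 j [-0.    0.24  0.    1.34  0.    1.57] t 0.1
```

Both views agree within about 4 mm, with sizes and heights as specified. The short tray centre is near (0.428, 0.085). I'll start with the shine brush.

```bash
python3 -m jog '[[0,0,-0.85,-0.036,-0.022,0.05,0.085],[0,0,-0.85,-0.036,-0.022,0.05,0.085],[0,0,-0.85,-0.036,-0.022,0.05,0.085],[0,0,-0.85,-0.036,-0.022,0.05,0.085],[0,0,-0.85,-0.036,-0.022,0.05,0.085],[0,0,-1.69,-0.074,-0.044,0.11,0.085],[0,0,-1.69,-0.074,-0.044,0.11,0.085],[0,0,-1.69,-0.074,-0.044,0.11,0.085],[0,0,-1.69,-0.074,-0.044,0.11,0.085],[0,0,-1.69,-0.074,-0.044,0.11,0.085]]'; python3 -c "
from h import *
shot('wrist','w1')"; python3 go.py 0.455 -0.074 0.016 97.2
```

```text
clock: 1.35
eef_pos: [0.4555, -0.074, 0.1208]
tool_rot: [-0.061, 0.998, 0.0, -0.001]
ft_force: [-0.7, 0.3, 0.2]
grip_width: 0.0849
grasp_force: 0.0
rot [ 0.    -0.001 -0.002] shift [ 0.0004 -0.      0.1048] rows>= 1.7 j [-0.16  0.25 -0.29  1.04  0.   -0.28] t 1.4
```

View pics/w1.png

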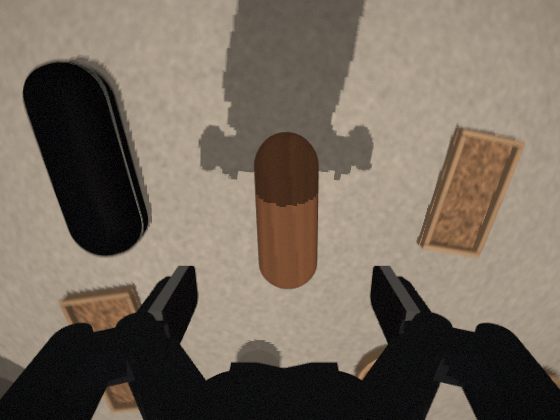

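The wrist view shows the shine brush upright and centred between the fingers at (287,210). The short tray is fully visible at (470,190), so I'll measure both here and descend.

```bash
python3 - <<'E'
from h import *; from meas import hull
p,d,c=load('w1'); X=cloud(c,d)
for k,(a,b,e,f,z0,z1) in dict(shine=(245,125,330,295,.036,.052),stray=(410,115,530,265,.0085,.02)).items():
    q=X[b:f,a:e]; m=((q[...,2]>z0)&(q[...,2]<z1)).astype(np.uint8)
    nl,L,S,_=cv2.connectedComponentsWithStats(m); i=1+np.argmax(S[1:,4]); P=q[L==i]
    print(k,len(P),np.round(np.median(P[:,2])*1e3,1),*hull(P))
E
python3 -m jog '[[0,0,0,0,0,0.03,0.085],[0,0,0,0,0,0.06,0.085],[0,0,0,0,0,0.08,0.085],[0,0,0,0,0,0.095,0.085],[0,0,0,0,0,0.105,0.085],[0,0,0,0,0,0.105,0.085]]'; python3 go.py 0.455 -0.074 0.016 97.2
```

```text
shine 8831 43.3 [454.5 -71.9] [126.8  48.1] 7.7
stray 2431 12.0 [428.6  86.4] [108.4  57.7] 176.2
clock: 2.15
eef_pos: [0.4553, -0.0739, 0.0157]
tool_rot: [-0.059, 0.998, 0.0, -0.001]
ft_force: [-0.1, 0.1, 0.9]
grip_width: 0.0851
grasp_force: 0.0
rot [ 0.    -0.002 -0.007] shift [ 0.0003 -0.0001 -0.0003] rows>= 0.0 j [-0.16  0.39 -0.42  0.77 -0.   -0.28] t 2.15
```

```bash
python3 -m jog '[[0,0,0,0,0,0,0.03],[0,0,0,0,0,0,0.03],[0,0,0,0,0,0,0.03],[0,0,0,0,0,0,0.03],[0,0,0,0,0,0,0.03],[0,0,0,0,0,0,0.03]]'; python3 -m jog '[[0,0,0,0,0,-0.015,0.03],[0,0,0,0,0,-0.04,0.03],[0,0,0,0,0,-0.07,0.03],[0,0,0,0,0,-0.08,0.03],[0,0,0,0,0,-0.08,0.03]]'; python3 go.py 0.640 -0.229 0.095 106
```

```text
clock: 2.9
eef_pos: [0.4569, -0.0741, 0.0172]
tool_rot: [-0.06, 0.998, -0.0, 0.001]
ft_force: [-0.7, -0.5, 5.9]
grip_width: 0.0471
grasp_force: 62.9
clock: 3.52
eef_pos: [0.4562, -0.0741, 0.0964]
tool_rot: [-0.06, 0.998, -0.0, 0.0]
ft_force: [0.1, 0.7, -2.0]
grip_width: 0.0469
grasp_force: 62.3
rot [-0.     0.001 -0.16 ] shift [-0.1641 -0.1757  0.0016] rows>= 3.8 j [-0.16  0.28 -0.32  0.97 -0.   -0.28] t 3.525
```

```bash
python3 -m jog '[[0,0,-0.03,-0.025,-0.027,0,0.03],[0,0,-0.07,-0.065,-0.07,0,0.03],[0,0,-0.11,-0.105,-0.112,0,0.03],[0,0,-0.14,-0.14,-0.15,0,0.03],[0,0,-0.16,-0.158,-0.169,0,0.03],[0,0,-0.16,-0.164,-0.176,0,0.03],[0,0,-0.16,-0.164,-0.176,0,0.03]]'; python3 -c "
from h import *
shot('wrist','w2')"; python3 go.py 0.640 -0.229 0.024 106
```

```text
clock: 4.4
eef_pos: [0.6387, -0.2289, 0.0944]
tool_rot: [-0.139, 0.99, 0.001, -0.001]
ft_force: [0.9, 1.1, -0.5]
grip_width: 0.047
grasp_force: 62.2
rot [ 0.002 -0.002 -0.   ] shift [-0.0014 -0.001   0.071 ] rows>= 1.1 j [-0.34  0.68  0.33  1.23  0.   -0.62] t 4.45
```

View pics/w2.png

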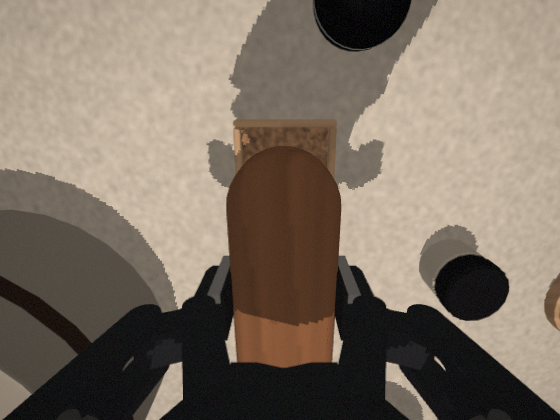

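The wrist view shows the held brush aligned with the long tray, whose near end is at (285,140). Lowering.

```bash
python3 -m jog '[[0,0,0,0,0,0.02,0.03],[0,0,0,-0.001,-0.001,0.045,0.03],[0,0,0,-0.001,-0.001,0.06,0.03],[0,0,0,-0.001,-0.001,0.067,0.03],[0,0,0,-0.001,-0.001,0.069,0.03],[0,0,0,-0.001,-0.001,0.071,0.03],[0,0,0,-0.001,-0.001,0.072,0.03]]'; python3 go.py 0.640 -0.229 0.022 106
```

```text
clock: 5.32
eef_pos: [0.6415, -0.2302, 0.025]
tool_rot: [-0.139, 0.99, -0.0, 0.001]
ft_force: [0.9, 0.3, -1.8]
grip_width: 0.047
grasp_force: 62.2
rot [-0.001  0.001 -0.   ] shift [0.0011 0.0015 0.003 ] rows>= 0.1 j [-0.34  0.74  0.25  1.08 -0.   -0.62] t 5.325
```

```bash
python3 -m jog '[[0,0,0,0.001,0.001,0.001,0.03],[0,0,0,0.001,0.001,0.0025,0.03],[0,0,0,0.001,0.001,0.0025,0.03]]'
```

```text
clock: 5.7
eef_pos: [0.6399, -0.2293, 0.0223]
tool_rot: [-0.139, 0.99, -0.0, 0.0]
ft_force: [-0.8, -0.4, 2.6]
grip_width: 0.0468
grasp_force: 62.5
```

Force rose to +2.6 N, so it is on the floor. Releasing and lifting.

```bash
python3 -m jog '[[0,0,0,0,0,0,0.06],[0,0,0,0,0,0,0.07],[0,0,0,0,0,0,0.085],[0,0,0,0,0,-0.02,0.085],[0,0,0,0,0,-0.06,0.085],[0,0,0,0,0,-0.1,0.085],[0,0,0,0,0,-0.13,0.085],[0,0,0,0,0,-0.13,0.085]]'; python3 -c "
from h import *; from meas import hull
p,d,c=shot('wrist','w3'); X=cloud(c,d)
q=X; m=((q[...,2]>.04)&(q[...,2]<.056)&(p[...,0]>p[...,2]*1.5)&(d>0)).astype(np.uint8)
n,L,S,_=cv2.connectedComponentsWithStats(m); P=q[L==1+np.argmax(S[1:,4])]
print(len(P),np.median(P[:,2]),*hull(P))"; python3 go.py 0.643 -0.082 0.12 106
```

```text
clock: 6.7
eef_pos: [0.6418, -0.23, 0.1555]
tool_rot: [-0.139, 0.99, -0.002, 0.003]
ft_force: [0.3, 1.0, -0.3]
grip_width: 0.0851
grasp_force: 0.0
7171 0.04830305705067905 [ 637.6 -230.2] [125.2  48.2] 16.4
rot [-0.002  0.003 -0.   ] shift [-0.0428  0.1412  0.0331] rows>= 2.4 j [-0.34  0.64  0.42  1.35  0.   -0.62] t 6.75
```

View pics/w3.png

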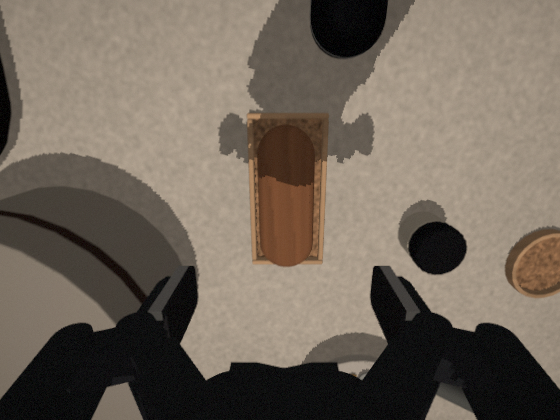

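The shine brush lies inside the long tray at (287,195), with its top at 48 mm (flat on the floor) and its centre within 3 mm. Next is the jar.

```bash
python3 -m jog '[[0,0,0,-0.012,0.04,0,0.085],[0,0,0,-0.028,0.095,0.01,0.085],[0,0,0,-0.04,0.13,0.03,0.085],[0,0,0,-0.043,0.141,0.034,0.085],[0,0,0,-0.043,0.141,0.034,0.085],[0,0,0,-0.043,0.141,0.034,0.085]]'
python3 - <<'E'
from h import *; from meas import hull
p,d,c=shot('wrist','w4'); X=cloud(c,d)
m=((X[...,2]>.043)&(X[...,2]<.057)&(d>0)&(np.hypot(X[...,0]-.643,X[...,1]+.082)<.05)).astype(np.uint8)
n,L,S,_=cv2.connectedComponentsWithStats(m); P=X[L==1+np.argmax(S[1:,4])]
print(len(P),np.median(P[:,2]),*hull(P))
E
python3 go.py 0.643 -0.082 0.016 106
```

```text
clock: 7.5
eef_pos: [0.6425, -0.0833, 0.1181]
tool_rot: [-0.138, 0.99, -0.0, 0.0]
ft_force: [-0.1, 0.2, 0.6]
grip_width: 0.0849
grasp_force: 0.0
3049 0.049364750917422956 [644.5 -81. ] [48.7 48.3] 161.1
rot [-0.001  0.001 -0.002] shift [-0.0007  0.0014  0.1023] rows>= 1.6 j [-0.13  0.6   0.25  1.22 -0.   -0.41] t 7.55
```

```bash
python3 -m jog '[[0,0,0,-0.001,0.002,0.03,0.085],[0,0,0,-0.001,0.002,0.06,0.085],[0,0,0,-0.001,0.002,0.085,0.085],[0,0,0,-0.001,0.002,0.1,0.085],[0,0,0,-0.001,0.002,0.103,0.085],[0,0,0,-0.001,0.002,0.103,0.03],[0,0,0,-0.001,0.002,0.103,0.03],[0,0,0,-0.001,0.002,0.103,0.03],[0,0,0,-0.001,0.002,0.103,0.03],[0,0,0,-0.001,0.002,0.103,0.03]]';python3 -m jog '[[0,0,0,0,0,0,0.03],[0,0,0,0,0,-0.015,0.03],[0,0,0,0,0,-0.04,0.03],[0,0,0,0,0,-0.06,0.03],[0,0,0,0,0,-0.06,0.03]]'; python3 go.py 0.639 0.065 0.08 106
```

```text
clock: 8.8
eef_pos: [0.644, -0.0798, 0.0165]
tool_rot: [-0.139, 0.99, -0.0, 0.002]
ft_force: [0.2, 0.6, 6.4]
grip_width: 0.0468
grasp_force: 62.2
clock: 9.43
eef_pos: [0.6439, -0.0798, 0.077]
tool_rot: [-0.139, 0.99, -0.0, 0.002]
ft_force: [0.0, -0.5, -1.9]
grip_width: 0.0471
grasp_force: 61.7
rot [-0.001  0.003  0.   ] shift [-0.0352  0.1405 -0.0031] rows>= 2.3 j [-0.12  0.63  0.19  1.13 -0.   -0.4 ] t 9.425
```

```bash
python3 -m jog '[[0,0,0,-0.006,0.025,0,0.03],[0,0,0,-0.018,0.07,0,0.03],[0,0,0,-0.029,0.115,0,0.03],[0,0,0,-0.034,0.135,0,0.03],[0,0,0,-0.035,0.141,0,0.03],[0,0,0,-0.035,0.141,0.02,0.03],[0,0,0,-0.035,0.141,0.04,0.03],[0,0,0,-0.035,0.141,0.05,0.03],[0,0,0,-0.035,0.141,0.052,0.03],[0,0,0,-0.035,0.141,0.053,0.03]]'; python3 go.py 0.6395 0.065 0.0215 106
```

```text
clock: 10.68
eef_pos: [0.638, 0.0651, 0.0223]
tool_rot: [-0.139, 0.99, -0.0, 0.001]
ft_force: [0.5, 0.1, -1.4]
grip_width: 0.0465
grasp_force: 61.9
rot [-0.     0.001 -0.001] shift [-0.0014 -0.0005  0.0008] rows>= 0.0 j [ 0.1   0.67  0.11  1.01 -0.   -0.18] t 10.675
```

```bash
python3 -m jog '[[0,0,0,-0.001,0,0.001,0.03],[0,0,0,-0.001,0,0.0015,0.03],[0,0,0,-0.001,0,0.0015,0.03]]'
```

```text
clock: 11.05
eef_pos: [0.6392, 0.0658, 0.0215]
tool_rot: [-0.139, 0.99, -0.0, 0.001]
ft_force: [-0.8, -1.4, 3.1]
grip_width: 0.0467
grasp_force: 62.2
```

Contact at +3.1 N. Release, lift and check.

```bash
python3 -m jog '[[0,0,0,0,0,0,0.06],[0,0,0,0,0,0,0.07],[0,0,0,0,0,0,0.085],[0,0,0,0,0,-0.02,0.085],[0,0,0,0,0,-0.06,0.085],[0,0,0,0,0,-0.1,0.085],[0,0,0,0,0,-0.13,0.085],[0,0,0,0,0,-0.13,0.085]]'
python3 - <<'E'
from h import *; from meas import hull
p,d,c=shot('wrist','w5'); X=cloud(c,d); r=np.hypot(X[...,0]-.639,X[...,1]-.065)
for a,b,R in ((.045,.06,.04),(.0085,.02,.055)):
    m=((X[...,2]>a)&(X[...,2]<b)&(d>0)&(r<R)).astype(np.uint8)
    P=X[m>0]; print(len(P),np.median(P[:,2]),*hull(P))
E
python3 go.py 0.424 0.211 0.12 107.8
```

```text
clock: 12.05
eef_pos: [0.6405, 0.0661, 0.1537]
tool_rot: [-0.139, 0.99, -0.0, 0.003]
ft_force: [0.1, -1.6, -0.4]
grip_width: 0.085
grasp_force: 0.0
2503 0.054349312508585226 [639.9  65.7] [48.3 48.2] 20.3
1132 0.012278857302781396 [638.3  65. ] [78.8 74.7] 106.3
rot [-0.001  0.003 -0.031] shift [0.167  0.1988 0.0309] rows>= 4.2 j [ 0.1   0.56  0.28  1.29  0.   -0.18] t 12.1
```

View pics/w5.png

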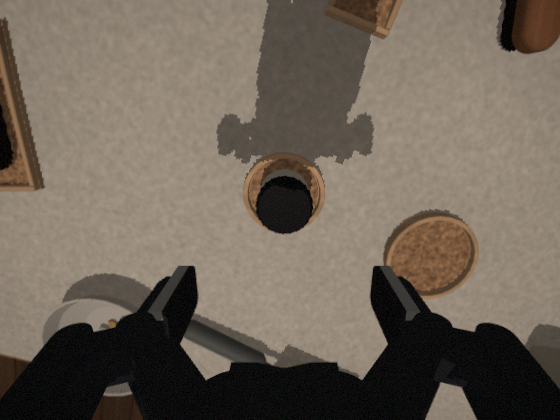

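The jar stands in the small dish at (285,195), with its lid top at 54 mm and its centre within 2 mm. Next is the small brush.

```bash
python3 -m jog '[[0,0,0,0.025,0.03,0,0.085],[0,0,0,0.06,0.07,0,0.085],[0,0,0,0.095,0.112,0,0.085],[0,0,-0.03,0.13,0.152,0.01,0.085],[0,0,-0.03,0.158,0.188,0.025,0.085],[0,0,-0.03,0.167,0.199,0.031,0.085],[0,0,-0.03,0.167,0.199,0.031,0.085],[0,0,-0.03,0.167,0.199,0.031,0.085]]'
python3 - <<'E'
from h import *; from meas import hull
p,d,c=shot('wrist','w6'); X=cloud(c,d); r=np.hypot(X[...,0]-.424,X[...,1]-.211)
m=((X[...,2]>.031)&(X[...,2]<.046)&(d>0)&(r<.07)).astype(np.uint8)
n,L,S,_=cv2.connectedComponentsWithStats(m); P=X[L==1+np.argmax(S[1:,4])]; print(len(P),np.median(P[:,2]),*hull(P))
E
python3 go.py 0.424 0.211 0.012 107.8
```

```text
clock: 13.1
eef_pos: [0.4244, 0.2108, 0.1194]
tool_rot: [-0.153, 0.988, -0.0, 0.0]
ft_force: [-0.3, -0.2, -0.2]
grip_width: 0.0855
grasp_force: 0.0
3694 0.03716457770080357 [423.9 212.7] [82.1 32.1] 17.2
rot [-0.     0.001 -0.003] shift [0.0005 0.0005 0.1075] rows>= 1.7 j [ 0.46  0.27 -0.26  1.04 -0.    0.15] t 13.15
```

```bash
python3 -m jog '[[0,0,0,0,0.001,0.03,0.085],[0,0,0,0,0.001,0.06,0.085],[0,0,0,0,0.001,0.09,0.085],[0,0,0,0,0.001,0.104,0.085],[0,0,0,0,0.001,0.107,0.085],[0,0,0,0,0.001,0.107,0.02],[0,0,0,0,0.001,0.107,0.02],[0,0,0,0,0.001,0.107,0.02],[0,0,0,0,0.001,0.107,0.02],[0,0,0,0,0.001,0.107,0.02]]';python3 -m jog '[[0,0,0,0,0,0,0.02],[0,0,0,0,0,0,0.02],[0,0,0,0,0,-0.015,0.02],[0,0,0,0,0,-0.04,0.02],[0,0,0,0,0,-0.06,0.02],[0,0,0,0,0,-0.06,0.02]]'; python3 go.py 0.4285 0.086 0.075 86
```

```text
clock: 14.4
eef_pos: [0.4236, 0.2125, 0.0133]
tool_rot: [-0.154, 0.988, 0.0, 0.001]
ft_force: [0.4, 0.3, 5.4]
grip_width: 0.0308
grasp_force: 60.8
clock: 15.15
eef_pos: [0.4238, 0.2126, 0.0735]
tool_rot: [-0.154, 0.988, 0.001, 0.002]
ft_force: [0.2, 0.0, -0.9]
grip_width: 0.0308
grasp_force: 60.1
rot [0.001 0.003 0.379] shift [ 0.0341 -0.122  -0.0016] rows>= 2.0 j [ 0.46  0.32 -0.33  0.92  0.    0.16] t 15.15
```

```bash
python3 -m jog '[[0,0,0.09,0.008,-0.03,0,0.02],[0,0,0.2,0.02,-0.07,0,0.02],[0,0,0.3,0.03,-0.105,0,0.02],[0,0,0.38,0.034,-0.122,0,0.02],[0,0,0.38,0.034,-0.122,0,0.02],[0,0,0.38,0.034,-0.122,0.02,0.02],[0,0,0.38,0.034,-0.122,0.04,0.02],[0,0,0.38,0.034,-0.122,0.05,0.02],[0,0,0.38,0.034,-0.122,0.0525,0.02],[0,0,0.38,0.034,-0.122,0.0525,0.02]]'; python3 go.py 0.4285 0.086 0.018 86
```

```text
clock: 16.4
eef_pos: [0.4277, 0.0858, 0.0199]
tool_rot: [0.035, 0.999, 0.0, 0.0]
ft_force: [-0.4, 0.1, -0.5]
grip_width: 0.031
grasp_force: 60.0
rot [ 0.  0. -0.] shift [-0.0008  0.0003  0.0019] rows>= 0.0 j [ 0.2   0.34 -0.48  0.75  0.    0.27] t 16.4
```

```bash
python3 -m jog '[[0,0,0,0,0,0.0015,0.02],[0,0,0,0,0,0.002,0.02],[0,0,0,0,0,0.002,0.02]]'
```

```text
clock: 16.77
eef_pos: [0.4279, 0.0856, 0.0183]
tool_rot: [0.035, 0.999, 0.0, 0.001]
ft_force: [-1.4, 0.3, 3.9]
grip_width: 0.0311
grasp_force: 60.4
```

Contact at +3.9 N. Release, lift and check.

```bash
python3 -m jog '[[0,0,0,0,0,0,0.05],[0,0,0,0,0,0,0.06],[0,0,0,0,0,0,0.085],[0,0,0,0,0,-0.02,0.085],[0,0,0,0,0,-0.06,0.085],[0,0,0,0,0,-0.1,0.085],[0,0,0,0,0,-0.13,0.085],[0,0,0,0,0,-0.13,0.085]]'
python3 - <<'E'
from h import *; from meas import hull
p,d,c=shot('wrist','w7'); X=cloud(c,d); r=np.hypot(X[...,0]-.428,X[...,1]-.086)
for a,b,R in ((.035,.05,.06),(.0085,.02,.075)):
    m=((X[...,2]>a)&(X[...,2]<b)&(d>0)&(r<R)).astype(np.uint8)
    n,L,S,_=cv2.connectedComponentsWithStats(m); P=X[L==1+np.argmax(S[1:,4])]; print(len(P),np.median(P[:,2]),*hull(P))
E
python3 go.py 0.461 -0.377 0.15 86
```

```text
clock: 17.77
eef_pos: [0.4294, 0.0859, 0.1501]
tool_rot: [0.035, 0.999, 0.001, 0.003]
ft_force: [1.0, 0.2, -0.1]
grip_width: 0.0851
grasp_force: 0.0
3087 0.042190679376734416 [429.1  85.3] [83.9 31.6] 174.7
1590 0.012235585636967769 [428.1  86.6] [107.5  56.2] 176.4
rot [ 0.001  0.002 -0.001] shift [-0.0655 -0.4591 -0.0016] rows>= 7.4 j [ 0.2   0.17 -0.31  1.09 -0.    0.27] t 17.825
```

View pics/w7.png

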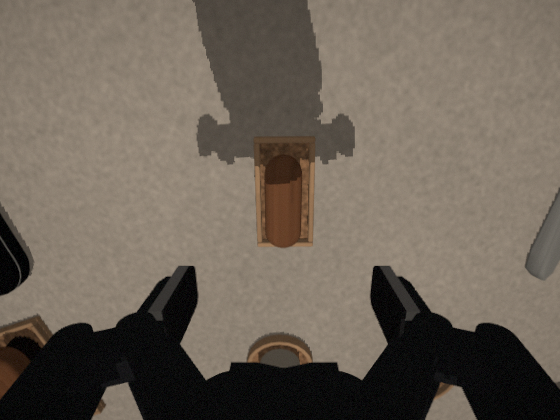

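The small brush lies centred in the short tray at (284,195), with its top at 42 mm. Next is the tin.

```bash
python3 -m jog '[[0,0,0,-0.007,-0.05,0,0.085],[0,0,0,-0.016,-0.11,0,0.085],[0,0,0,-0.025,-0.172,0,0.085],[0,0,0,-0.033,-0.233,0,0.085],[0,0,0,-0.042,-0.295,0,0.085],[0,0,0,-0.051,-0.355,0,0.085],[0,0,0,-0.059,-0.41,0,0.085],[0,0,0,-0.064,-0.445,0,0.085],[0,0,0,-0.0655,-0.459,0.02,0.085],[0,0,0,-0.0655,-0.459,0.03,0.085]]';python3 -m jog '[[0,0,0,0,0,0,0.085],[0,0,0,0,0,0,0.085]]'
python3 - <<'E'
from h import *; from meas import hull
p,d,c=shot('wrist','w8'); X=cloud(c,d); r=np.hypot(X[...,0]-.461,X[...,1]+.377)
m=((X[...,2]>.021)&(X[...,2]<.034)&(d>0)&(r<.06)).astype(np.uint8)
n,L,S,_=cv2.connectedComponentsWithStats(m); P=X[L==1+np.argmax(S[1:,4])]; print(len(P),np.median(P[:,2]),*hull(P))
E
python3 go.py 0.461 -0.377 0.003 86
```

```text
clock: 19.08
eef_pos: [0.4586, -0.3757, 0.114]
tool_rot: [0.036, 0.999, 0.002, -0.002]
ft_force: [0.2, 0.7, -0.1]
grip_width: 0.085
grasp_force: 0.0
clock: 19.32
eef_pos: [0.4606, -0.3755, 0.1179]
tool_rot: [0.034, 0.999, 0.0, -0.0]
ft_force: [0.4, -0.0, -0.5]
grip_width: 0.0852
grasp_force: 0.0
4845 0.026318640560665952 [ 462.3 -377. ] [65.5 64.9] 177.3
rot [-0.     0.001  0.001] shift [-0.0002 -0.001   0.1154] rows>= 1.8 j [-0.68  0.49  0.07  1.15  0.   -0.62] t 19.375
```

View pics/w8.png

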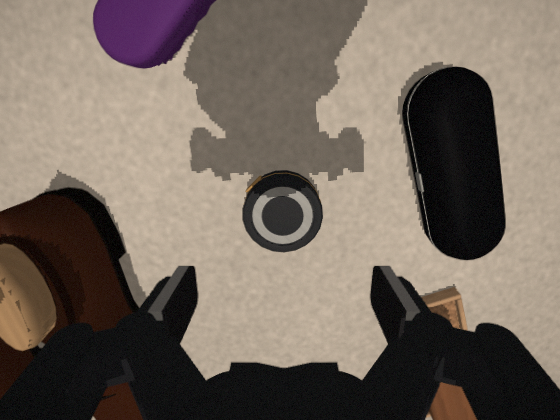

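The tin is centred between the fingers at (283,212). A shoe stands to the left, at about (60,270), so I'll check its clearance before descending.

Run:
```python
from h import *
for n in ('w8','scene0'):
    p,d,c=load(n); X=cloud(c,d); x,y,z=X[...,0]-.462,X[...,1]+.377,X[...,2]
    for zz in (.015,.05,.08):
        m=(d>0)&(z>zz)&(z<.2)&(np.hypot(x,y)>.045)&(y<0)&(np.hypot(x,y)<.25)
        if n=='w8': m[260:,130:]=False
        if m.any():
            r=np.hypot(x,y)[m]; i=r.argmin(); mm=m&(abs(x)<.05); print(n,zz,'nearest',r[i],x[m][i],y[m][i],'strip y',y[mm].max() if mm.any() else None)
```

```text
w8 0.015 nearest 0.0456043110459533 -0.017400512769156995 -0.04215418533605486 strip y -0.04215418533605486
w8 0.05 nearest 0.0456043110459533 -0.017400512769156995 -0.04215418533605486 strip y -0.04215418533605486
w8 0.08 nearest 0.0456043110459533 -0.017400512769156995 -0.04215418533605486 strip y -0.04215418533605486
scene0 0.015 nearest 0.14037745884551225 -0.11536905101188277 -0.0799738270970014 strip y -0.1474498870615314
scene0 0.05 nearest 0.1633735641666641 0.02583517206645075 -0.16131790152619763 strip y -0.15810729943624746
scene0 0.08 nearest 0.17073420244826057 0.025172492155979775 -0.1688683319166171 strip y -0.16828623773836715
```

The shoe is at least 147 mm away, so the descent is clear.

```bash
python3 -m jog '[[0,0,0,-0.001,-0.0015,0.03,0.085],[0,0,0,-0.001,-0.0015,0.06,0.085],[0,0,0,-0.001,-0.0015,0.09,0.085],[0,0,0,-0.001,-0.0015,0.109,0.085],[0,0,0,-0.001,-0.0015,0.115,0.085],[0,0,0,-0.001,-0.0015,0.115,0.085]]'; python3 -m jog '[[0,0,0,0,0,0,0.05],[0,0,0,0,0,0,0.05],[0,0,0,0,0,0,0.05],[0,0,0,0,0,0,0.05],[0,0,0,0,0,0,0.05]]'; python3 -m jog '[[0,0,0,0,0,-0.01,0.05],[0,0,0,0,0,-0.03,0.05],[0,0,0,0,0,-0.06,0.05],[0,0,0,0,0,-0.09,0.05],[0,0,0,0,0,-0.09,0.05]]'; python3 go.py 0.5 -0.07 0.1 86;  python3 go.py 0.665 0.234 0.1 86; python3 -c "
from h import *
shot('wrist','w9')"
```

```text
clock: 20.12
eef_pos: [0.4617, -0.3785, 0.0034]
tool_rot: [0.035, 0.999, -0.0, 0.0]
ft_force: [0.4, -0.1, -0.7]
grip_width: 0.0849
grasp_force: 0.0
clock: 20.75
eef_pos: [0.4625, -0.3794, 0.0048]
tool_rot: [0.035, 0.999, -0.001, 0.002]
ft_force: [-1.0, 0.9, 6.2]
grip_width: 0.0638
grasp_force: 66.5
clock: 21.38
eef_pos: [0.4629, -0.38, 0.0959]
tool_rot: [0.035, 0.999, -0.002, 0.002]
ft_force: [1.4, 0.5, -1.1]
grip_width: 0.0639
grasp_force: 66.1
rot [-0.004  0.005 -0.001] shift [-0.0151  0.3119 -0.0051] rows>= 5.0 j [-0.69  0.52  0.05  1.1  -0.   -0.62] t 21.375
rot [-0.004  0.005 -0.001] shift [-0.1582  0.6268 -0.0056] rows>= 10.3 j [-0.69  0.52  0.05  1.1  -0.   -0.62] t 21.375
```

View pics/w9.png

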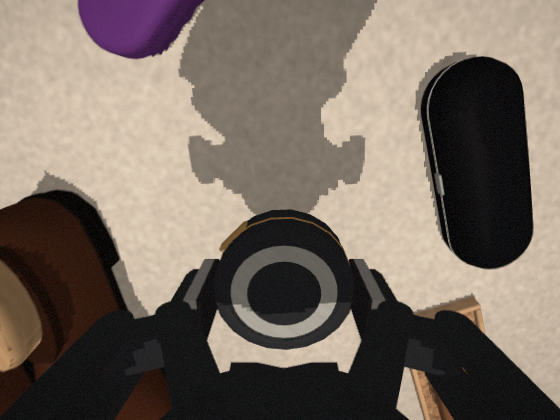

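The tin is held level between the pads at (283,280). Carrying it to the wide dish.

```bash
python3 -m jog '[[0,0,0,-0.007,0.03,0,0.05],[0,0,0,-0.02,0.08,0,0.05],[0,0,0,-0.034,0.135,0,0.05],[0,0,0,-0.048,0.19,0,0.05],[0,0,0,-0.062,0.245,0,0.05],[0,0,0,-0.076,0.3,0,0.05],[0,0,0,-0.09,0.355,0,0.05],[0,0,0,-0.104,0.41,0,0.05],[0,0,0,-0.114,0.45,0,0.05],[0,0,0,-0.117,0.465,0,0.05]]'; python3 go.py 0.665 0.234 0.1 86
```

```text
clock: 22.68
eef_pos: [0.61, 0.0794, 0.0907]
tool_rot: [0.034, 0.999, -0.0, -0.002]
ft_force: [-0.4, -0.6, -1.8]
grip_width: 0.0643
grasp_force: 66.2
rot [-0.001 -0.003  0.002] shift [-0.0444  0.1579 -0.0095] rows>= 2.6 j [0.13 0.56 0.11 1.12 0.   0.2 ] t 22.675
```

```bash
python3 -m jog '[[0,0,0,-0.01,0.035,0,0.05],[0,0,0,-0.024,0.085,0,0.05],[0,0,0,-0.037,0.13,0,0.05],[0,0,0,-0.044,0.155,0,0.05],[0,0,0,-0.044,0.158,0,0.05],[0,0,0,-0.044,0.158,0,0.05]]'
python3 - <<'E'
from h import *; from meas import hull
p,d,c=shot('wrist','w10'); X=cloud(c,d); r=np.hypot(X[...,0]-.665,X[...,1]-.234)
P=X[(X[...,2]>.0085)&(X[...,2]<.016)&(d>0)&(r<.058)]
A=np.c_[2*P[:,:2],np.ones(len(P))]; s=np.linalg.lstsq(A,(P[:,:2]**2).sum(1),rcond=None)[0]
print(len(P),s[:2],np.sqrt(s[2]+s[0]**2+s[1]**2),P.min(0),P.max(0))
E
python3 go.py 0.665 0.234 0.0098 86
```

```text
clock: 23.42
eef_pos: [0.665, 0.23, 0.0916]
tool_rot: [0.036, 0.999, -0.001, -0.001]
ft_force: [0.3, -0.3, -1.8]
grip_width: 0.0637
grasp_force: 66.2
1600 [0.66430208 0.23473172] 0.045945900724404326 [0.61618436 0.18601258 0.00851846] [0.69211508 0.28339095 0.01437083]
rot [-0.001 -0.002 -0.002] shift [0.0003 0.0044 0.0822] rows>= 1.3 j [ 0.33  0.73  0.42  1.26 -0.    0.41] t 23.475
```

View pics/w10.png

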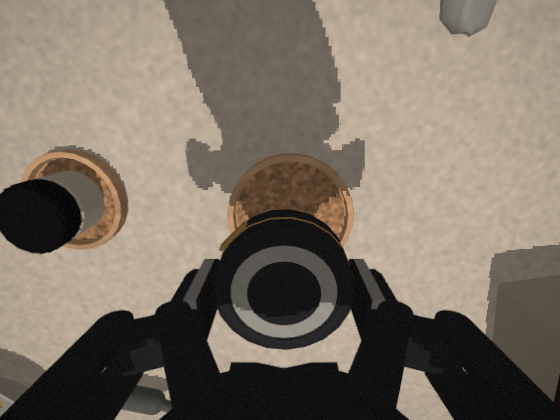

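The wrist view shows the dish rim centred near (290,220), under the tin. The circle fit gives (0.664, 0.235) with a 46 mm radius, which matches the 44–49 mm wall. Lowering.

```bash
python3 -m jog '[[0,0,0,0,0.0045,0.02,0.05],[0,0,0,0,0.0045,0.045,0.05],[0,0,0,0,0.0045,0.065,0.05],[0,0,0,0,0.0045,0.075,0.05],[0,0,0,0,0.0045,0.079,0.05],[0,0,0,0,0.0045,0.08,0.05],[0,0,0,0,0.0045,0.08,0.05]]'; python3 go.py 0.6645 0.2345 0.0098 86
```

```text
clock: 24.35
eef_pos: [0.6668, 0.2361, 0.0138]
tool_rot: [0.035, 0.999, 0.0, 0.001]
ft_force: [0.4, -0.2, -1.4]
grip_width: 0.064
grasp_force: 66.3
rot [ 0.001  0.002 -0.001] shift [ 0.0022 -0.0017  0.004 ] rows>= 0.1 j [ 0.34  0.8   0.34  1.11 -0.    0.41] t 24.35
```

```bash
python3 -m jog '[[0,0,0,0.002,-0.0015,0.001,0.05],[0,0,0,0.002,-0.0015,0.0025,0.05],[0,0,0,0.002,-0.0015,0.003,0.05],[0,0,0,0.002,-0.0015,0.003,0.05]]'
```

```text
clock: 24.85
eef_pos: [0.6641, 0.2347, 0.0099]
tool_rot: [0.035, 0.999, 0.0, 0.0]
ft_force: [0.5, 0.5, -1.5]
grip_width: 0.064
grasp_force: 66.4
```

```bash
python3 -m jog '[[0,0,0,0,0,0.001,0.05],[0,0,0,0,0,0.001,0.05]]'
```

```text
clock: 25.1
eef_pos: [0.6642, 0.2347, 0.0098]
tool_rot: [0.035, 0.999, 0.0, 0.0]
ft_force: [-3.2, -1.4, 4.7]
grip_width: 0.0639
grasp_force: 66.8
```

Contact at +4.7 N. Release, lift and check everything.

```bash
python3 -m jog '[[0,0,0,0,0,0,0.072],[0,0,0,0,0,0,0.085],[0,0,0,0,0,0,0.085],[0,0,0,0,0,-0.02,0.085],[0,0,0,0,0,-0.06,0.085],[0,0,0,0,0,-0.1,0.085],[0,0,0,0,0,-0.15,0.085],[0,0,0,0,0,-0.15,0.085]]'; python3 -m jog '[[0,0,0,0.04,-0.02,0,0.085],[0,0,0,0.09,-0.05,-0.01,0.085],[0,0,0,0.14,-0.08,-0.02,0.085],[0,0,0,0.18,-0.1,-0.03,0.085],[0,0,0,0.18,-0.1,-0.03,0.085]]'
python3 - <<'E'
from h import *; from meas import hull
p,d,c=shot('scene','s9'); X=cloud(c,d)
for k,(x,y,z0,z1,R) in dict(shine=(640,-229,41,57,80),daub=(428,86,35,51,60),tin=(664,235,24,40,45),jar=(639,65,46,62,40),case=(438,-237,10,60,90),horn=(470,376,5,30,90)).items():
    m=((X[...,2]>z0/1e3)&(X[...,2]<z1/1e3)&(d>0)&(np.hypot(X[...,0]-x/1e3,X[...,1]-y/1e3)<R/1e3)).astype(np.uint8)
    n,L,S,_=cv2.connectedComponentsWithStats(m); P=X[L==1+np.argmax(S[1:,4])]
    print(k,len(P),round(np.median(P[:,2])*1e3,1),*hull(P))
E
```

```text
clock: 26.1
eef_pos: [0.6673, 0.2357, 0.1651]
tool_rot: [0.035, 0.999, 0.002, 0.005]
ft_force: [-0.2, 0.3, 0.7]
grip_width: 0.0849
grasp_force: 0.0
clock: 26.72
eef_pos: [0.4746, 0.1464, 0.189]
tool_rot: [0.036, 0.999, -0.0, -0.001]
ft_force: [0.6, 0.5, 0.1]
grip_width: 0.085
grasp_force: 0.0
shine 1057 48.7 [ 639. -230.] [125.9  49. ] 16.8
daub 283 42.7 [431.2  83.1] [83.7 32.9] 175.9
tin 453 31.8 [665.7 234.6] [65.8 63.5] 104.7
jar 286 54.4 [641.   66.8] [47.4 46.8] 83.7
case 1311 38.9 [ 438.1 -236.6] [154.8  60.6] 15.0
horn 334 8.4 [470.6 371.8] [155.6  36.9] 172.4
```

View pics/s9.png

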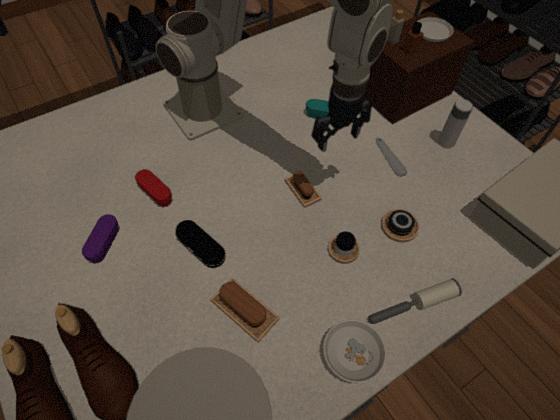

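The final view shows all four things seated: shine brush (245,303), small brush (303,185), tin (401,222) and jar (345,242). The case and shoe horn have not moved beyond measurement noise. Handing in.

```bash
python3 -c "
from h import *
print(workorder.job_done())"
```

```text
the job is handed in; nothing more can be done
None
```

The job is handed in at about 27 s: both brushes, the tin and the jar each measured flat on the floor of their own tray and within about 5 mm of centre, with the glasses case and shoe horn untouched; the hand-in returned no verdict.

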